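Unscrew the gear reducer's filler cap and put it in the tray

TASK

Open the gear reducer for filling: unscrew its dark filler cap anticlockwise, a bit at a time with fresh grips, until the thread lets go, and lift it clear without forcing it. Then set it down gently, open end down, in the flat metal tray and let go. Leave the V-block and the tape roll where they are.

Things in the scene. Friction and masses are not known exactly. Their poses are not given: they have to be found in the camera images.
- gearbox: grey gear reducer fixed to the table: base 150 (x) x 116 (y) mm, box 128 x 92 mm up to 80 mm high, round bearing covers on both y sides, a 20 mm output shaft to its -y reaching 84 mm out at 44 mm height. Origin: centre of its underside, z up. On its top, 22 mm from the origin toward its +x, stands an aluminium filler neck with a coarse thread, hidden under the cap at first.
- neck (a point): centre of the filler neck's top rim, 106 mm above the table, on the thread's axis. Neck 26 mm high, 40 mm across (48 mm over the thread). Right-hand thread: the cap unscrews anticlockwise seen from above, rising 24 mm per full turn (3.8 mm per rad, about 3 mm axial play). It comes free after about 220 degrees (3.85 rad; 3.5 to 4.1 by the start), 15 mm up; earlier the thread holds it.
- cap: loose dark screw cap, about 0.15 kg, 58 mm high: ribbed round skirt 60 mm across, 30 mm high, open below, with a hexagonal boss on top. Origin: centre of the skirt's lower rim, z up its axis. Screwed tight on the neck at the start (origin 81 mm above the table). Turns easily, stays where let go. To pass the neck it must rise 25 mm from there in all.
- boss (a point): centre of the cap's hexagonal boss, the place to grip, 44 mm above the cap's origin on its axis; turns with the cap. Boss solid, 28 mm high (30 to 58 mm above the cap's origin), 42 mm across the flats, 48.5 mm over the corners; flats face 0, 60, 120, 180, 240 and 300 degrees from the cap's x axis
- tray: loose flat open aluminium tray, 170 mm (its x) x 140 mm (its y), 18 mm high, walls and floor 3 mm, 0.8 kg, lying on the table; empty. Origin: centre of its underside, z up
- v_block: loose steel V-block, 60 x 40 x 30 mm high, standing on the table between reducer and tray; origin centre of its underside. Leave alone
- tape: loose yellow tape roll lying flat on the table, 85 x 94 x 18 mm, between reducer and tray; origin centre of its underside. Leave alone
Not all that is in view belongs to the job. Of the things shaped like the cap, the dark steel one is meant.

How it is judged:
By the outcome, as a careful person would: the job done as asked, in the order asked, and still so for the second after the job is handed in, with the robot touching nothing.
It also fails if it takes over 53 s, if anything falls off the work surface, if the arm or the gripper's body presses on something with over 40 N, if the wrist force passes 120 N, or if a joint passes its speed limit or range.

ROBOT

A 7-joint arm with a two-finger parallel gripper is mounted at the origin on a cart in front of the work surface, level with it; the furniture and walls round the work are solid. World frame = base frame: x ahead of the robot, y to its left, z up, the work surface at z = 0. Lengths are in m, angles in rad, forces in N, time in s.
With the tool pointing down it reaches from about 0.425 to 0.975 m from the base axis. Payload 16.7 kg.
Tool frame: the origin (TCP) lies midway between the tips of the shut fingers; the grasp point (between the pads) lies manip.grip_point_offset behind it (manip.grip_point_offset is the distance from the TCP to the grasp point, in m); z points along the fingers, y is the line along which they close (so a half turn about z gives the same grasp; the last joint's range is limited). The gripper opens to 85 mm and grips with 20 to 120 N. Pads are 22 mm wide; open, the fingers measure 114 mm over their backs; the gripper's body (76 mm by 85 mm) begins 54 mm behind the grasp point. The pads swing forward as they close: fully open they stand 13 mm farther back than shut.
Start: joints at [0.981, 0.426, 0.074, 1.606, -0.034, 1.111, -0.067], TCP at [0.288, -0.61, 0.231] pointing down, gripper open.
Joint ranges: [-2.85, 2.85], [-0.5, 2.14], [-1.23, 1.37], [0.21, 2.46], [-1.02, 4.16], [0.16, 2.05], [-2.73, 2.73]. Speed limits (rad/s): [1.89, 1.89, 2.39, 2.39, 3.01, 3.01, 3.01].

INTERFACE

Orientations are given as [roll, pitch, yaw] about the fixed x, y, z axes, in that order (R = Rz(yaw) Ry(pitch) Rx(roll)).
In Python, from rig import manip gives the robot as it stands.
- The arm moves only by the shell command python3 -m pendant 'ROWS' [OPENING] [FORCE]. ROWS is a JSON object of lists of equal length, an entry for each row: "dp": the shift along the tool's x, y, z in m, a list of three; "rotation": the turn, a rotation vector about the tool's x, y, z in rad, a list of three. A call has 1 to 20 rows; each row shifts and turns the commanded pose from where the row before left it, along the tool's axes as they then stand; what a row does not reach is not made up. A row lasts 1/10 s, in which the tool goes at most 50 mm and 8.59 degrees, less where a joint would pass 70% of its speed; a pose out of reach is approached as far as the arm can. A call with a gripper value outside its range is refused whole. OPENING is the opening, from 0 (shut) to 1 (fully open), set as the call begins (- or left out, the last holds). The fingers move at their own pace and stop on an object; FORCE is the grip in N (left out, the last holds). Time passes only in rows, so rows that do not move let the fingers close. It gives the time, the measured TCP pose, the force, the opening and the grip force at its end, in the units of the state.
- manip.state(): the state, without advancing time (a new reading comes with each control period).
- manip.read_camera(name): name is "scene" or "top" or "wrist"; returns a dict with "pixels" (420x560x3 uint8, blue, green, red), "fx", "fy", "cx", "cy" (pixels), "D" ([k1, k2, p1, p2, k3] as OpenCV has them; the pictures are not rectified), "rvec" (rotation vector, rad) and "tvec" (3), from world to camera coordinates, as OpenCV has them; the wrist camera has in their place "T_tool_cam" (4x4, takes a point from camera to tool coordinates, whose origin is the TCP and whose axes are the flange's). Camera axes: x right, y down, z forward; pixel columns grow to the right and rows downward; lengths in m; the calibration is good to about 2 mm. A picture is of the moment at which its call begins: read the wrist's pose just before it. There is no depth.
- manip.hand_in(): hands the job in; it is judged then, once.
The state is a dict: "t": time; "q": joint angles; "joint_vel": joint speeds; "joint_efforts": joint torques, N m; "ee_pos": TCP position; "orientation": TCP orientation; "ft_force": force on the tool from outside, world axes, zero at the start; "moment": the same for the moment, N m; "gripper_width": opening from 0.0 (shut) to 1.0 (fully open); "grip_force": force on a finger pad.
Only numpy, scipy, OpenCV 4.12 (cv2) and the standard library are available. Lean on these libraries where they do the work, as an engineer would, in place of code of your own. Each camera call takes 0.05 s, during which the arm holds its last target. There are 200 camera calls.

## Working session

There is one attempt and no reset: what is moved stays moved. The work goes in short steps, Python scripts to look and compute and a shell command to move; the robot and the scene stay as the last step left them, time stands still between calls to the robot, and variables do not carry over. Pictures are saved under pics/ and viewed, at most 10 in all, crops included, and the job is handed in when it is done.

```bash
ls; mkdir -p pics; python3 - <<'E'
from rig import manip
import cv2,pickle
s=manip.state();print(s,manip.grip_point_offset)
for n in("scene","top","wrist"):
    c=manip.read_camera(n);cv2.imwrite(f"pics/{n}0.png",c["pixels"]);pickle.dump((s,c),open(f"{n}0.pkl","wb"))
    print(n,{k:v for k,v in c.items() if k!="pixels"})
a=cv2.imread("pics/scene0.png");b=cv2.imread("pics/top0.png")
E
```

```text
pics
{'t': 0.0, 'q': array([ 0.98054938,  0.42670825,  0.07382515,  1.60663392, -0.03410114,
        1.1108063 , -0.06710055]), 'joint_vel': array([ 0.00050453, -0.00124136, -0.00135176, -0.00149702,  0.00052758,
       -0.00100923, -0.00046023]), 'joint_efforts': array([ 1.57848568e-03, -9.49826074e+01,  3.76240611e+00, -4.63511360e+01,
        1.94456923e-02,  1.01036037e-02,  1.09576283e-04]), 'ee_pos': array([ 0.28777144, -0.6101145 ,  0.2306138 ]), 'orientation': array([-3.14029797e+00,  8.27646656e-05,  4.40736896e-01]), 'ft_force': array([-0.15676937,  0.19859087, -0.21161418]), 'moment': array([0.02145717, 0.03692378, 0.02480734]), 'grip_force': 0.0, 'gripper_width': 0.9994131038003331} 0.0187
scene {'fx': 544.8091774113609, 'fy': 544.8091774113609, 'cx': 283.81215070122556, 'cy': 212.43979044534666, 'D': array([-0.17992713,  0.        ,  0.        ,  0.        ,  0.        ]), 'rvec': array([ 1.33206903, -2.29751539,  0.84762505]), 'tvec': array([0.29443517, 0.37728566, 1.00056209])}
top {'fx': 380.7671105771281, 'fy': 380.7671105771281, 'cx': 280.2652489053867, 'cy': 210.12380316072003, 'D': array([-0.1072154,  0.       ,  0.       ,  0.       ,  0.       ]), 'rvec': array([ 2.20627986, -2.20926624,  0.07410608]), 'tvec': array([0.0392314 , 0.46489521, 0.92240854])}
wrist {'fx': 372.3321318975369, 'fy': 372.3321318975369, 'cx': 279.5896965525433, 'cy': 209.93272254129937, 'D': array([-0.09991247,  0.        ,  0.        ,  0.        ,  0.        ]), 'T_tool_cam': array([[ 3.48585929e-04, -9.62728239e-01, -2.70470362e-01,
         6.74469188e-02],
       [ 9.99999939e-01,  3.41256578e-04,  7.41248055e-05,
         3.22328556e-04],
       [ 2.09377467e-05, -2.70470371e-01,  9.62728299e-01,
        -1.42514919e-01],
       [ 0.00000000e+00,  0.00000000e+00,  0.00000000e+00,
         1.00000000e+00]])}
```

View pics/scene0.png

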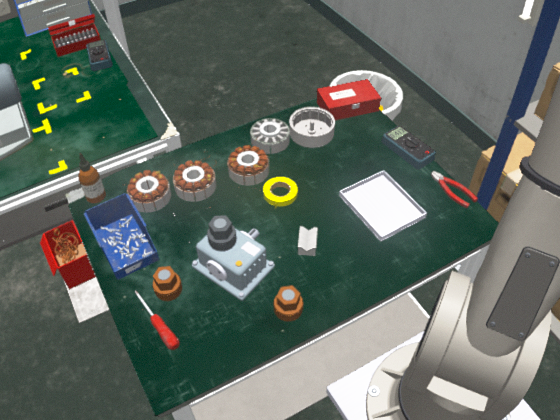

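View pics/top0.png

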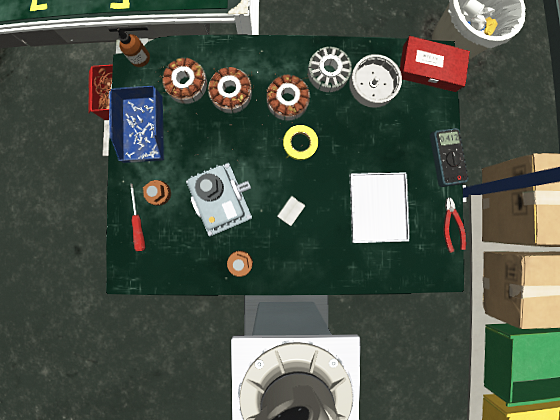

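The scene view shows the dark cap on the reducer (boss top near (221,222)), the V-block at (308,240), tape at (280,191) and tray centred near (383,204). Two copper-coloured look-alike caps are at (166,280) and (289,300). The top view shows the same cap at (208,185) and the tray centred near (380,207).

```bash
cat > h.py <<'E'
import cv2,pickle,numpy as np
from scipy.spatial.transform import Rotation as Ro
def cam(c,s=None):
    K=np.array([[c["fx"],0,c["cx"]],[0,c["fy"],c["cy"]],[0,0,1]])
    if "rvec" in c:
        R=cv2.Rodrigues(c["rvec"])[0]; return K,c["D"],R.T,-R.T@c["tvec"]
    Rt=Ro.from_euler("xyz",s["orientation"]).as_matrix(); T=c["T_tool_cam"]
    return K,c["D"],Rt@T[:3,:3],Rt@T[:3,3]+s["ee_pos"]
def ray(c,uv,s=None):
    K,D,R,o=cam(c,s); u=cv2.undistortPoints(np.float64(uv).reshape(-1,1,2),K,D).reshape(-1,2)
    d=np.c_[u,np.ones(len(u))]@R.T; return o,d/np.linalg.norm(d,axis=1)[:,None]
def plane(c,uv,z,s=None):
    o,d=ray(c,uv,s); return o+d*((z-o[2])/d[:,2])[:,None]
def tri(*rays):
    A=np.zeros((3,3));b=np.zeros(3)
    for o,d in rays:
        P=np.eye(3)-np.outer(d,d);A+=P;b+=P@o
    p=np.linalg.solve(A,b); return p,[np.linalg.norm(np.cross(p-o,d)) for o,d in rays]
def shot(name,tag):
    from rig import manip
    s=manip.state();c=manip.read_camera(name);cv2.imwrite(f"pics/{tag}.png",c["pixels"]);pickle.dump((s,c),open(f"{tag}.pkl","wb"));return s,c
def load(tag): return pickle.load(open(f"{tag}.pkl","rb"))
E
python3 - <<'E'
from h import *
S=load("scene0")[1];T=load("top0")[1]
p=tri(*[(o,d[0]) for o,d in(ray(S,(221,222)),ray(T,(207.5,183.5)))]);print("boss approx",p)
box={}
for n,c,roi in(("S",S,(330,160,440,250)),("T",T,(335,160,425,255))):
    x0,y0,x1,y1=roi; im=c["pixels"][y0:y1,x0:x1]; m=((im.min(2)>110)).astype("uint8")*255
    k=max(cv2.findContours(m,0,2)[0],key=cv2.contourArea); h=cv2.convexHull(k)
    q=cv2.approxPolyDP(h,0.04*cv2.arcLength(h,True),True).reshape(-1,2)+[x0,y0]
    print(n,q.tolist()); P=plane(c,q,0.018);print(P.round(3).tolist(), P.mean(0).round(4)); box[n]=q
for n,uv in(("tape",(301,142)),("v",(291,210)),("dark",(209,186))): print(n,plane(T,uv,0.02).round(3))
print(plane(S,(308,240),.02).round(3))
E
```

```text
boss approx (array([0.51495943, 0.19449629, 0.14195049]), [np.float64(0.0005055425379525572), np.float64(0.0005055425379526006)])
S [[384, 170], [426, 213], [380, 240], [339, 191]]
[[0.562, -0.279, 0.018], [0.392, -0.28, 0.018], [0.382, -0.134, 0.018], [0.558, -0.137, 0.018]] [ 0.4735 -0.2075  0.018 ]
T [[405, 172], [408, 240], [353, 242], [351, 173]]
[[0.559, -0.272, 0.018], [0.39, -0.277, 0.018], [0.387, -0.139, 0.018], [0.556, -0.136, 0.018]] [ 0.4731 -0.2058  0.018 ]
tape [[ 0.632 -0.012  0.02 ]]
v [[0.465 0.013 0.02 ]]
dark [[0.523 0.212 0.02 ]]
[[0.464 0.011 0.02 ]]
```

```bash
python3 -m pendant '{"dp":[[0.033,-0.026,-0.009],[0.033,-0.026,-0.009],[0.033,-0.026,-0.009],[0.033,-0.026,-0.009],[0.033,-0.026,-0.009],[0.033,-0.026,-0.009],[0.033,-0.026,-0.009],[0.033,-0.026,-0.009],[0.0237,-0.0353,0],[0.0237,-0.0353,0],[0.0237,-0.0353,0],[0.0237,-0.0353,0],[0.0237,-0.0353,0],[0.0237,-0.0353,0],[0.0237,-0.0353,0],[0.0237,-0.0353,0],[0.0237,-0.0353,0],[0.0237,-0.0353,0],[0.0237,-0.0353,0],[0.0237,-0.0353,0]],"rotation":[[0,0,0],[0,0,0],[0,0,0],[0,0,0],[0,0,0],[0,0,0],[0,0,0],[0,0,0],[0,0,0],[0,0,0],[0,0,0],[0,0,0],[0,0,0],[0,0,0],[0,0,0],[0,0,0],[0,0,0],[0,0,0],[0,0,0],[0,0,0]]}' 1 60
python3 - <<'E'
from h import *
s,c=shot("wrist","w1");print(s["ee_pos"],s["orientation"],s["q"])
E
```

```text
t: 2.15
ee_pos: [0.5145, 0.1963, 0.3033]
orientation: [3.141, -0.0, 0.44]
ft_force: [0.7, -0.6, 0.7]
gripper_width: 1.0
grip_force: 0.0
[0.51446061 0.19629901 0.30333749] [ 3.14149048e+00 -5.02642860e-05  4.40417059e-01] [-0.02956324  0.20189209 -0.52056745  1.77198006  0.10750354  1.19581371
 -1.71120362]
```

View pics/w1.png

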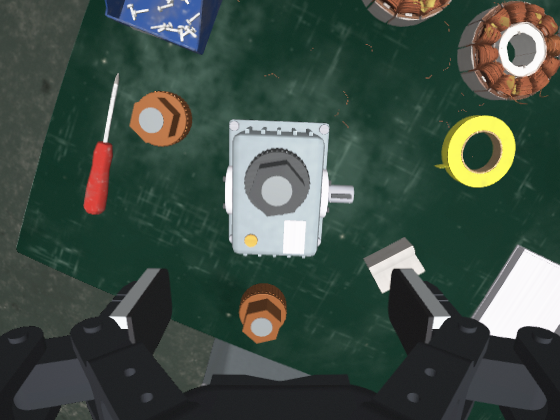

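The wrist view shows the dark cap at about (277,180), with its light boss-top disc near (277,191). The copper caps are at (160,118) and (262,315).

```bash
python3 - <<'E'
from h import *
im=cv2.imread("pics/w1.png")[135:225,225:330];cv2.imwrite("pics/w1c.png",cv2.resize(im,None,fx=7,fy=6.6,interpolation=cv2.INTER_CUBIC))
E
```

```text
(no output)
```

View pics/w1c.png

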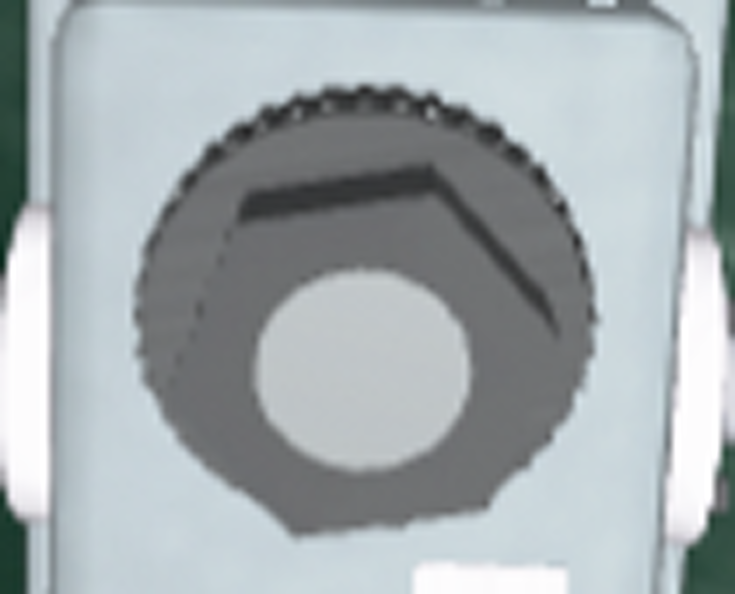

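The crop shows the hexagonal boss top: a light disc centred at crop (363,369), with clear corners at (240,218), (432,192), (300,535) and (490,508).

```bash
cat >> h.py <<'E'
def disc(c,roi,lo=150,amin=15):
    """centre of the light disc enclosed by dark cap, within roi"""
    x0,y0,x1,y1=roi; g=cv2.cvtColor(c["pixels"],6)[y0:y1,x0:x1]
    m=(g>lo).astype("uint8"); n,l,st,ce=cv2.connectedComponentsWithStats(m,connectivity=4)
    H,W=m.shape; return [((ce[i]+[x0,y0]).round(2).tolist(),st[i].tolist()) for i in range(1,n) if st[i][4]>amin and st[i][0]>0 and st[i][1]>0 and st[i][0]+st[i][2]<W and st[i][1]+st[i][3]<H]
E
python3 - <<'E'
from h import *
s,W=load("w1");S=load("scene0")[1];T=load("top0")[1]
dw=disc(W,(248,160,305,215));ds=disc(S,(212,213,232,232),110,8);dt=disc(T,(197,172,222,197),110,8);print(dw,ds,dt)
import itertools
C=[(240,218),(432,192),(300,535),(490,508),(165,385),(558,330)]
px=[(a/7+225-.4,b/6.6+135-.4) for a,b in C]
P=plane(W,px,0.139,s);print(P.round(4).tolist(),P.mean(0),P[[0,3]].mean(0),P[[1,2]].mean(0))
for i,j in((0,1),(2,3)): d=P[j]-P[i];print("edge len",np.linalg.norm(d),"dir deg",np.degrees(np.arctan2(d[1],d[0])))
ctr=P[:4].mean(0)
for p in P: d=p-ctr;print(np.linalg.norm(d),np.degrees(np.arctan2(d[1],d[0]))%60)
r=[(o,d[0]) for o,d in [ray(W,dw[0][0],s)]+([ray(S,ds[0][0])] if ds else [])+([ray(T,dt[0][0])] if dt else [])]
print(tri(*r),plane(W,dw[0][0],.139,s))
E
```

```text
[([276.4, 190.55], [14, 16, 30, 30, 733])] [] [([205.74, 184.8], [3, 7, 13, 13, 136]), ([215.0, 185.0], [18, 9, 1, 9, 9])]
[[0.5233, 0.2191, 0.139], [0.536, 0.1999, 0.139], [0.4886, 0.1952, 0.139], [0.5018, 0.1757, 0.139], [0.4998, 0.2184, 0.139], [0.5265, 0.1786, 0.139]] [0.5126836 0.197828  0.139    ] [0.51257806 0.19741257 0.139     ] [0.51229655 0.19757105 0.139     ]
edge len 0.023008457053214533 dir deg -56.54094978401983
edge len 0.02358514908840002 dir deg -55.82436607916752
0.024207500756278463 3.2520429661666554
0.023704515227610426 5.8636301649611555
0.023969087327733413 5.418033494280138
0.024224472512171222 4.015347938632232
0.024407432790851093 1.1173350656443262
0.02355753399442876 6.738842555338998
(array([0.51253748, 0.19822562, 0.14305593]), [np.float64(0.00027195765463991213), np.float64(0.00027195765463998005)]) [[0.51187121 0.19765922 0.139     ]]
```

```bash
python3 -m pendant '{"dp":[[0,0,0.0],[0,0,0.02],[0,0,0.02],[0,0,0.02],[0,0,0.02],[0,-0.0026,0.02],[0,0,0]],"rotation":[[0,0,-0.135],[0,0,-0.135],[0,0,-0.135],[0,0,-0.135],[0,0,-0.135],[0,0,0],[0,0,0]]}' 1 60
python3 - <<'E'
from h import *
s,c=shot("wrist","w2");print(s["ee_pos"],s["orientation"],s["q"])
d=disc(c,(240,170,320,300));print(d)
s1,W=load("w1")
from h import *
o,dd=ray(c,d[0][0],s);o1,d1=ray(W,(276.4,190.55),s1);print(tri((o,dd[0]),(o1,d1[0])),plane(c,d[0][0],.139,s))
cv2.imwrite("pics/w2c.png",cv2.resize(c["pixels"][130:310,180:380],None,fx=3.9,fy=3.3,interpolation=cv2.INTER_CUBIC))
E
```

```text
t: 2.9
ee_pos: [0.5107, 0.1952, 0.201]
orientation: [-3.139, 0.003, 1.116]
ft_force: [-0.6, 0.1, 0.7]
gripper_width: 1.0
grip_force: 0.0
[0.51073131 0.19517675 0.20101821] [-3.13853950e+00  2.76770705e-03  1.11576509e+00] [ 0.01964819  0.30636713 -0.59823848  1.8938206   0.20120908  1.00538561
 -1.12116267]
[([280.38, 221.93], [18, 30, 46, 45, 1600])]
(array([0.51178348, 0.19762589, 0.13881061]), [np.float64(4.991653106832915e-05), np.float64(4.991653106825937e-05)]) [[0.51176242 0.19766142 0.139     ]]
```

View pics/w2c.png

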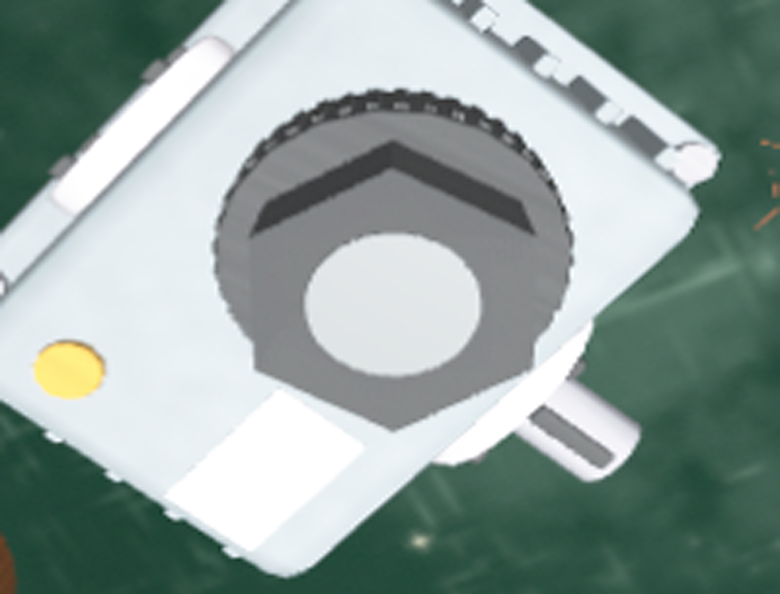

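The crop shows the hexagon square to the image: two flats are vertical, so the fingers will close on flats, and the boss centre is at crop (393,303). The two wrist views put the boss top at z = 0.139 m.

```bash
python3 -m pendant '{"dp":[[0.0026,0,0.03],[0,0,0.03],[0,0,0.02],[0,0,0.011],[0,0,0],[0,0,0]],"rotation":[[0,0,0],[0,0,0],[0,0,0],[0,0,0],[0,0,0],[0,0,0]]}' 1 60
```

```text
t: 3.55
ee_pos: [0.514, 0.1986, 0.1136]
orientation: [3.141, -0.001, 1.116]
ft_force: [-0.0, -0.4, 0.2]
gripper_width: 1.0
grip_force: 0.0
```

```bash
python3 -m pendant '{"dp":[[-0.0019,-0.0015,0.0025],[0,0,0],[0,0,0]],"rotation":[[0,0,0],[0,0,0],[0,0,0]]}' 1 60; python3 -m pendant '{"dp":[[0,0,0],[0,0,0],[0,0,0],[0,0,0],[0,0,0],[0,0,0],[0,0,0],[0,0,0]],"rotation":[[0,0,0],[0,0,0],[0,0,0],[0,0,0],[0,0,0],[0,0,0],[0,0,0],[0,0,0]]}' 0 50
```

```text
t: 3.85
ee_pos: [0.5113, 0.1971, 0.1104]
orientation: [3.141, -0.0, 1.116]
ft_force: [0.9, -0.3, -0.5]
gripper_width: 0.997
grip_force: 0.0
t: 4.65
ee_pos: [0.5113, 0.1973, 0.1101]
orientation: [3.141, -0.0, 1.116]
ft_force: [-1.8, -0.6, 5.5]
gripper_width: 0.482
grip_force: 51.1
```

```bash
python3 -m pendant '{"dp":[[0,0,-0.0005],[0,0,-0.0005],[0,0,-0.0005],[0,0,-0.0005],[0,0,-0.0005],[0,0,-0.0005],[0,0,-0.0005],[0,0,-0.0005],[0,0,0],[0,0,0]],"rotation":[[0,0,-0.131],[0,0,-0.131],[0,0,-0.131],[0,0,-0.131],[0,0,-0.131],[0,0,-0.131],[0,0,-0.131],[0,0,-0.131],[0,0,0],[0,0,0]]}' 0 50; python3 -c "
from rig import manip;s=manip.state();print(s['q'],s['moment'])"
```

```text
t: 5.65
ee_pos: [0.5124, 0.1971, 0.1141]
orientation: [3.14, 0.0, 2.163]
ft_force: [6.3, -0.3, -1.3]
gripper_width: 0.483
grip_force: 50.9
[ 0.15415255  0.47414511 -0.79565927  1.95849309  0.43552079  0.8845402
 -0.27662972] [-0.03167093 -1.62846369 -0.00319976]
```

```bash
python3 -m pendant '{"dp":[[0,0,0],[0,0,0],[0,0,0],[0,0,0],[0,0,0],[0,0,0],[0,0,0],[0,0,0],[0,0,0],[0,0,0],[0,0,0],[0,0,0],[0,0,0],[0,0,0]],"rotation":[[0,0,0],[0,0,0],[0,0,0],[0,0,0],[0,0,0.131],[0,0,0.131],[0,0,0.131],[0,0,0.131],[0,0,0.131],[0,0,0.131],[0,0,0.131],[0,0,0.131],[0,0,0],[0,0,0]]}' 0.85 50; python3 - <<'E'
from h import *
s,c=shot("wrist","w3");print(s["ee_pos"])
d=disc(c,(220,200,340,390));print(d)
for e in d: print(plane(c,e[0],.143,s))
E
```

```text
t: 7.05
ee_pos: [0.511, 0.1973, 0.1139]
orientation: [3.141, 0.0, 1.12]
ft_force: [0.1, -0.3, 0.8]
gripper_width: 0.851
grip_force: 0.0
[0.51103578 0.19733617 0.11388496]
[([280.53, 308.41], [23, 76, 76, 66, 3909])]
[[0.51107192 0.19778576 0.143     ]]
```

```bash
python3 -m pendant '{"dp":[[0,0,0],[0,0,0],[0,0,0],[0,0,0],[0,0,0],[0,0,0],[0,0,0]],"rotation":[[0,0,-0.004],[0,0,0],[0,0,0],[0,0,0],[0,0,0],[0,0,0],[0,0,0]]}' 0 50;  python3 -m pendant '{"dp":[[0,0,-0.0005],[0,0,-0.0005],[0,0,-0.0005],[0,0,-0.0005],[0,0,-0.0005],[0,0,-0.0005],[0,0,-0.0005],[0,0,-0.0005],[0,0,0],[0,0,0]],"rotation":[[0,0,-0.131],[0,0,-0.131],[0,0,-0.131],[0,0,-0.131],[0,0,-0.131],[0,0,-0.131],[0,0,-0.131],[0,0,-0.131],[0,0,0],[0,0,0]]}' 0 50;python3 -m pendant '{"dp":[[0,0,0],[0,0,0],[0,0,0],[0,0,0],[0,0,0],[0,0,0],[0,0,0],[0,0,0],[0,0,0],[0,0,0],[0,0,0],[0,0,0],[0,0,0],[0,0,0]],"rotation":[[0,0,0],[0,0,0],[0,0,0],[0,0,0],[0,0,0.131],[0,0,0.131],[0,0,0.131],[0,0,0.131],[0,0,0.131],[0,0,0.131],[0,0,0.131],[0,0,0.131],[0,0,0],[0,0,0]]}' 0.85 50
```

```text
t: 7.8
ee_pos: [0.5112, 0.1971, 0.1139]
orientation: [3.141, -0.0, 1.12]
ft_force: [-1.0, -0.6, 6.1]
gripper_width: 0.484
grip_force: 50.0
t: 8.8
ee_pos: [0.5122, 0.1973, 0.1181]
orientation: [3.139, 0.0, 2.166]
ft_force: [6.3, 0.5, -0.3]
gripper_width: 0.484
grip_force: 50.5
t: 10.2
ee_pos: [0.511, 0.1973, 0.1179]
orientation: [3.142, 0.0, 1.124]
ft_force: [0.5, -0.1, 0.0]
gripper_width: 0.852
grip_force: 0.0
```

```bash
python3 - <<'E'
from h import *
s,S=shot("scene","s2");print(s["ee_pos"])
s,c=shot("wrist","w4")
d=disc(c,(220,200,340,390))
for e in d: print(e,plane(c,e[0],.147,s))
cv2.imwrite("pics/w4c.png",np.vstack([cv2.resize(c["pixels"][180:380,180:380],(400,400)),]))
E
```

```text
[0.51100507 0.19733534 0.11786363]
([279.93, 308.63], [22, 76, 76, 66, 3913]) [[0.51087494 0.19779487 0.147     ]]
```

View pics/w4c.png

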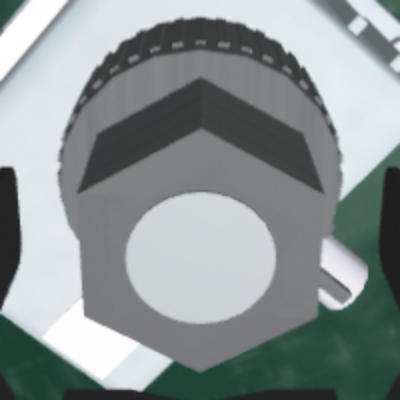

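The crop shows the boss still square to the fingers. Its disc is the same size as before, so the cap rose with the tool.

```bash
python3 -m pendant '{"dp":[[0,0,0],[0,0,0],[0,0,0],[0,0,0],[0,0,0],[0,0,0],[0,0,0]],"rotation":[[0,0,0],[0,0,0],[0,0,0],[0,0,0],[0,0,0],[0,0,0],[0,0,0]]}' 0 50;  python3 -m pendant '{"dp":[[0,0,-0.0005],[0,0,-0.0005],[0,0,-0.0005],[0,0,-0.0005],[0,0,-0.0005],[0,0,-0.0005],[0,0,-0.0005],[0,0,-0.0005],[0,0,0],[0,0,0]],"rotation":[[0,0,-0.131],[0,0,-0.131],[0,0,-0.131],[0,0,-0.131],[0,0,-0.131],[0,0,-0.131],[0,0,-0.131],[0,0,-0.131],[0,0,0],[0,0,0]]}' 0 50;python3 -m pendant '{"dp":[[0,0,0],[0,0,0],[0,0,0],[0,0,0],[0,0,0],[0,0,0],[0,0,0],[0,0,0],[0,0,0],[0,0,0],[0,0,0],[0,0,0],[0,0,0],[0,0,0]],"rotation":[[0,0,0],[0,0,0],[0,0,0],[0,0,0],[0,0,0.131],[0,0,0.131],[0,0,0.131],[0,0,0.131],[0,0,0.131],[0,0,0.131],[0,0,0.131],[0,0,0.131],[0,0,0],[0,0,0]]}' 0.85 50;python3 -m pendant '{"dp":[[0,0,0],[0,0,0],[0,0,0],[0,0,0],[0,0,0],[0,0,0],[0,0,0]],"rotation":[[0,0,0],[0,0,0],[0,0,0],[0,0,0],[0,0,0],[0,0,0],[0,0,0]]}' 0 50
```

```text
t: 11.0
ee_pos: [0.5112, 0.1971, 0.1179]
orientation: [3.141, -0.0, 1.12]
ft_force: [0.4, -1.2, 5.2]
gripper_width: 0.48
grip_force: 50.0
t: 12.0
ee_pos: [0.5122, 0.1974, 0.1221]
orientation: [3.139, -0.0, 2.168]
ft_force: [5.4, 0.3, -0.3]
gripper_width: 0.481
grip_force: 50.5
t: 13.4
ee_pos: [0.511, 0.1973, 0.1219]
orientation: [3.142, 0.0, 1.124]
ft_force: [0.1, 0.9, -0.2]
gripper_width: 0.849
grip_force: 0.0
t: 14.1
ee_pos: [0.5112, 0.1971, 0.1219]
orientation: [3.141, -0.0, 1.12]
ft_force: [-1.0, -1.0, 5.7]
gripper_width: 0.484
grip_force: 50.0
```

```bash
python3 -m pendant '{"dp":[[0,0,-0.0005],[0,0,-0.0005],[0,0,-0.0005],[0,0,-0.0005],[0,0,-0.0005],[0,0,-0.0005],[0,0,-0.0005],[0,0,-0.0005],[0,0,-0.0005],[0,0,0],[0,0,0]],"rotation":[[0,0,-0.131],[0,0,-0.131],[0,0,-0.131],[0,0,-0.131],[0,0,-0.131],[0,0,-0.131],[0,0,-0.131],[0,0,-0.131],[0,0,-0.131],[0,0,0],[0,0,0]]}' 0 50; python3 -m pendant '{"dp":[[0,0,-0.001],[0,0,-0.001],[0,0,-0.001],[0,0,0]],"rotation":[[0,0,0],[0,0,0],[0,0,0],[0,0,0]]}' 0 50
```

```text
t: 15.2
ee_pos: [0.5123, 0.1972, 0.1266]
orientation: [3.14, 0.0, 2.298]
ft_force: [5.8, -0.6, 0.9]
gripper_width: 0.484
grip_force: 50.5
t: 15.6
ee_pos: [0.5121, 0.197, 0.1294]
orientation: [3.14, 0.001, 2.297]
ft_force: [7.3, -0.6, -2.6]
gripper_width: 0.481
grip_force: 51.4
```

```bash
python3 -m pendant '{"dp":[[0,0,-0.001],[0,0,-0.001],[0,0,-0.001],[0,0,0]],"rotation":[[0,0,0],[0,0,0],[0,0,0],[0,0,0]]}' 0 50
```

```text
t: 16.0
ee_pos: [0.5111, 0.1972, 0.1324]
orientation: [-3.142, 0.0, 2.298]
ft_force: [1.2, -0.3, 0.8]
gripper_width: 0.486
grip_force: 51.8
```

```bash
python3 -m pendant '{"dp":[[0,0,-0.01],[0,0,-0.02],[0,0,-0.03],[0,0,-0.03],[0,0,-0.028],[0,0,0],[0,0,0]],"rotation":[[0,0,0],[0,0,0],[0,0,0],[0,0,0],[0,0,0],[0,0,0],[0,0,0]]}' 0 50; python3 -m pendant '{"dp":[[-0.0138,-0.0148,0],[-0.0276,-0.0296,0],[-0.0276,-0.0296,0],[-0.0276,-0.0296,0],[-0.0276,-0.0296,0],[-0.0276,-0.0296,0],[-0.0276,-0.0296,0],[-0.0276,-0.0296,0],[-0.0276,-0.0296,0],[-0.0276,-0.0296,0],[-0.0138,-0.0148,0],[0,0,0],[0,0,0]],"rotation":[[0,0,0],[0,0,0],[0,0,0],[0,0,0],[0,0,0],[0,0,0],[0,0,0],[0,0,0],[0,0,0],[0,0,0],[0,0,0],[0,0,0],[0,0,0]]}' 0 50
python3 - <<'E'
from h import *
s,c=shot("scene","s3");s,c=shot("top","t3");s,w=shot("wrist","w5");print(s["q"])
cv2.imwrite("pics/c3.png",np.hstack([load("s3")[1]["pixels"][80:360,140:540],cv2.resize(w["pixels"],None,fx=.66,fy=.66)[:280]]))
E
```

```text
t: 16.7
ee_pos: [0.511, 0.1971, 0.2508]
orientation: [3.141, 0.001, 2.299]
ft_force: [0.5, -0.1, -1.8]
gripper_width: 0.483
grip_force: 51.8
t: 18.0
ee_pos: [0.4732, -0.2055, 0.2493]
orientation: [-3.141, -0.002, 2.298]
ft_force: [-0.2, 0.3, -1.7]
gripper_width: 0.482
grip_force: 51.7
[ 0.92204377  0.21569797 -0.72353339  1.90092691  0.16028133  1.08422612
  0.86387502]Traceback (most recent call last):
  File "<stdin>", line 3, in <module>
    return _nx.concatenate(arrs, 1, dtype=dtype, casting=casting)
           ~~~~~~~~~~~~~~~^^^^^^^^^^^^^^^^^^^^^^^^^^^^^^^^^^^^^^^
ValueError: all the input array dimensions except for the concatenation axis must match exactly, but along dimension 0, the array at index 0 has size 280 and the array at index 1 has size 277
```

```bash
python3 - <<'E'
from h import *
cv2.imwrite("pics/c3.png",np.hstack([load("s3")[1]["pixels"][80:360,140:540],cv2.resize(load("w5")[1]["pixels"],(373,280))]))
E
python3 -m pendant '{"dp":[[0,0,0.03],[0,0,0.04],[0,0,0.04],[0,0,0.04],[0,0,0.03],[0,0,0.015],[0,0,0.007],[0,0,0],[0,0,0]],"rotation":[[0,0,0],[0,0,0],[0,0,0],[0,0,0],[0,0,0],[0,0,0],[0,0,0],[0,0,0],[0,0,0]]}' 0 50
```

```text
t: 19.05
ee_pos: [0.4747, -0.2059, 0.0496]
orientation: [3.141, 0.002, 2.299]
ft_force: [0.2, 0.0, -1.6]
gripper_width: 0.482
grip_force: 51.6
```

View pics/c3.png

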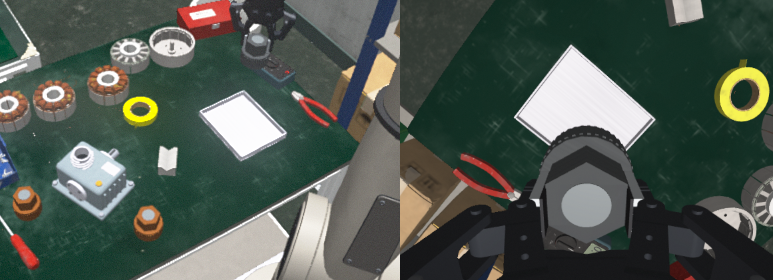

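The scene crop shows the bare neck and the cap in the fingers. The V-block and tape are undisturbed, and the cap sits upright in the grip.

```bash
python3 -m pendant '{"dp":[[0,0,0.004],[0,0,0.004],[0,0,0.003],[0,0,0.002],[0,0,0],[0,0,0]],"rotation":[[0,0,0],[0,0,0],[0,0,0],[0,0,0],[0,0,0],[0,0,0]]}' 0 50
```

```text
t: 19.65
ee_pos: [0.4738, -0.2058, 0.0353]
orientation: [3.142, -0.0, 2.299]
ft_force: [-0.4, -1.0, -1.7]
gripper_width: 0.485
grip_force: 51.6
```

```bash
python3 -m pendant '{"dp":[[0,0,0.001],[0,0,0.001],[0,0,0],[0,0,0]],"rotation":[[0,0,0],[0,0,0],[0,0,0],[0,0,0]]}' 0 50
```

```text
t: 20.05
ee_pos: [0.4738, -0.2058, 0.0333]
orientation: [3.142, -0.0, 2.299]
ft_force: [0.6, -1.3, -1.7]
gripper_width: 0.48
grip_force: 51.6
```

```bash
python3 -m pendant '{"dp":[[0,0,0.0005],[0,0,0.0005],[0,0,0],[0,0,0]],"rotation":[[0,0,0],[0,0,0],[0,0,0],[0,0,0]]}' 0 50
```

```text
t: 20.45
ee_pos: [0.4738, -0.2058, 0.0328]
orientation: [-3.141, 0.0, 2.299]
ft_force: [-4.3, 1.0, 11.9]
gripper_width: 0.485
grip_force: 53.5
```

```bash
python3 -m pendant '{"dp":[[0,0,0.0005],[0,0,0.0005],[0,0,0],[0,0,0]],"rotation":[[0,0,0],[0,0,0],[0,0,0],[0,0,0]]}' 0 50
```

```text
t: 20.85
ee_pos: [0.4738, -0.2057, 0.0327]
orientation: [-3.141, 0.001, 2.299]
ft_force: [-12.2, 4.7, 35.3]
gripper_width: 0.482
grip_force: 56.5
```

```bash
python3 -m pendant '{"dp":[[0,0,-0.0005],[0,0,-0.0004],[0,0,0]],"rotation":[[0,0,0],[0,0,0],[0,0,0]]}' 0 50; python3 -m pendant '{"dp":[[0,0,0],[0,0,0],[0,0,0],[0,0,0],[0,0,0],[0,0,0],[0,0,0],[0,0,0]],"rotation":[[0,0,0],[0,0,0],[0,0,0],[0,0,0],[0,0,0],[0,0,0],[0,0,0],[0,0,0]]}' 1 50; python3 -m pendant '{"dp":[[0,0,-0.02],[0,0,-0.03],[0,0,-0.04],[0,0,-0.04],[0,0,-0.04],[0,0,-0.03],[0,0,0],[0,0,0]],"rotation":[[0,0,0],[0,0,0],[0,0,0],[0,0,0],[0,0,0],[0,0,0],[0,0,0],[0,0,0]]}' 1 50
python3 - <<'E'
from h import *
s,S=shot("scene","s4");s,w=shot("wrist","w6")
cv2.imwrite("pics/c4.png",np.hstack([S["pixels"][80:360,140:540],cv2.resize(w["pixels"],(373,280))]))
E
```

```text
t: 21.15
ee_pos: [0.4738, -0.2057, 0.0328]
orientation: [-3.141, 0.0, 2.299]
ft_force: [-6.0, 2.9, 13.6]
gripper_width: 0.48
grip_force: 53.5
t: 21.95
ee_pos: [0.4738, -0.2058, 0.0322]
orientation: [3.142, -0.0, 2.299]
ft_force: [0.6, -0.2, -0.5]
gripper_width: 1.001
grip_force: 0.0
t: 22.75
ee_pos: [0.4738, -0.2061, 0.2325]
orientation: [-3.142, 0.001, 2.298]
ft_force: [0.2, 0.7, -0.5]
gripper_width: 0.998
grip_force: 0.0
```

View pics/c4.png

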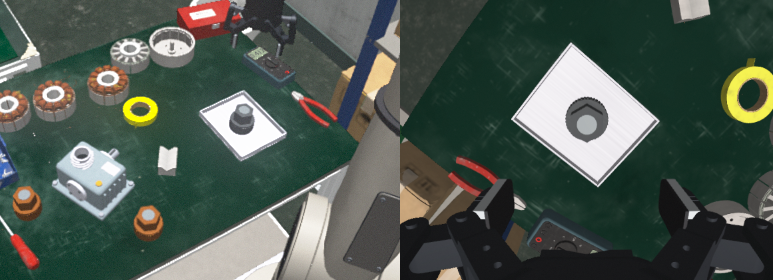

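The cap stands upright in the middle of the tray (scene crop (241,115), wrist (586,118)). The neck is bare, and the V-block and tape are where they were.

```bash
python3 -c "
from rig import manip;print(manip.hand_in())"
```

```text
the job is handed in; nothing more can be done
None
```

The dark filler cap is unscrewed (four grips), lifted free of the neck and standing open end down in the tray, with the V-block and tape not touched; I handed the job in at about 23 s.

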